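# Swap the recorder's drive cartridge

## Task

The orange-headed drive cartridge in the bench recorder is full: press it down so that its push-push catch lets it up, take it out and stand it fully home in an empty place of the caddy. Then load the green-headed blank from the caddy into the recorder's bay and press it until the catch holds it down when you let go. Press only as hard as the catch needs, do not ram a cartridge against the bottom of its travel, and leave everything else as it stands.

Things in the scene. Friction and masses are not known exactly. Their poses are not given: they have to be found in the camera images.
- recorder: bench data recorder, fixed, 150 mm (its x) x 114 mm (its y), pale case, dark end cheeks, sloping screen on its -x side; on levelling feet, so the case's underside stands 4 to 16 mm above the table. Origin: centre of that underside; z up. Case top at 78 mm, flat. The cartridge bay opens upward in a black bezel, 82 mm above the origin at x = +20 mm, y = 0; a cartridge's thickness lies along this x
- bay_mouth (a point): centre of the bay's opening, level with the bezel's top; axes as the recorder's. The shaft is 18 mm (x) by 42.4 mm (y) inside: a cartridge has 1 mm and 1.2 mm to spare each side. The uppermost 4 mm of the bezel are a funnel, 2 mm wider on every side at the top
- bay_seat (a point): where the centre of a cartridge's underside lies while the catch holds it: on the bay's axis, 57 mm below bay_mouth, so that the head stands 9 mm proud of the bezel. The carrier's spring pushes up with 4 N at the top, 7 N when held, 8 N at the bottom stop (friction and weight apart). The stop is a firm buffer: come onto it at 8 mm/s or slower and let go when the force passes some 10 N
- cart_full: full drive cartridge, orange head, dark body, about 0.1 kg; 16 mm thick (its x), 40 mm wide (its y), 66 mm tall. Origin: centre of the underside; z up. The lowest 4 mm are tapered; each narrow side has a notch, 12 to 20 mm above the underside; grip it across its thickness. At the start it stands in the bay, held by the catch, axes parallel to the recorder's
- cart_blank: blank drive cartridge, the same shape and size (16 x 40 x 66 mm, origin centre of the underside), green head; at the start it stands in a place of the caddy, axes parallel to the caddy's; goes into the bay either way round
- cart_stored: another full cartridge, the same shape, orange head, that stands in the caddy and stays there
- caddy: blue-grey block, fixed, 46 mm (its x) by 180 mm (its y), 32 mm high, with three places along its y, 52 mm apart. Origin: centre of the underside, on the table; z up. Each place is a pocket 20 mm (x) by 44 mm (y), its mouth chamfered 4 mm, floor 6 mm above the table; a cartridge stands 40 mm proud of it. One place is empty at the start
- place_0 (a point): centre of the pocket floor at y = -52 mm of the caddy, empty at the start (6 mm above the table, 26 mm below the caddy's top); axes as the caddy's
- place_1 (a point): centre of the pocket floor at y = 0 of the caddy
- place_2 (a point): centre of the pocket floor at y = +52 mm of the caddy
- objective_can_b: black screw can, 40 mm across, 60 mm tall, loose, behind the recorder; origin centre of the underside; stays where it stands
- spare_eyepiece: black eyepiece standing on its cap, 41 mm across, 52 mm tall, loose, behind the recorder; origin centre of the underside; stays where it stands
- micropipette: white hand pipette lying between the caddy and the robot, 224 mm long, loose, up to 23 mm high; origin near its middle, on the table; stays where it lies
- carrier: sprung carrier under the cartridge; origin: centre of its floor, which slides along the bay's axis: at bay_seat when held, 22 mm higher when up (head 31 mm proud), 5 to 9 mm lower at its firm stop (feel for it). Heart-cam catch: from up, press to the stop, let go: it holds. From held, the same: it springs up. Let go sooner: it may go back. Pawls lock the cartridge from 10 mm below up
There are look-alikes about, which are no part of the job. Leave any blue or pink look-alike of the cart_full alone. What is shaped like the cart_blank but purple is not meant.

How it is judged:
On the way, in this order (a step that is already met when the one before it is completed fails the run):
1. the catch lets the full cartridge up: the carrier is up with the full cartridge still on it (z of carrier in the frame of bay_seat above 0.019 m and horizontal distance between cart_full and bay_seat below 0.004 m and z of cart_full in the frame of bay_seat below 0.026 m), for 0.1 s.
2. the blank cartridge stands in the bay, held down by the catch with the fingers off it (z of carrier in the frame of bay_seat between -0.0015 and 0.0015 m and distance between cart_blank and bay_seat below 0.004 m and contact force between the fingers and cart_blank below 0.5 N), for 0.3 s.
At the end, for the whole second after the job is handed in: The blank stands in the bay within 4 mm of its held position, the carrier caught (within 1.5 mm). The full cartridge stands upright (0.12 rad) in a caddy place, underside within 6 mm of its floor centre. The stored one is within 6 mm of its start, upright. All at rest (z of carrier in the frame of bay_seat between -0.0015 and 0.0015 m and distance between cart_blank and bay_seat below 0.004 m and (distance between cart_full and place_0 below 0.006 m or distance between cart_full and place_1 below 0.006 m or distance between cart_full and place_2 below 0.006 m) and angle between each of cart_full, cart_stored's own z axis and vertical below 0.12 rad and distance of cart_stored from where it was at the start of the episode below 0.006 m and linear speed of each of cart_full, cart_blank below 0.02 m/s); the robot touches nothing.
It fails at once if a cartridge is rammed down on the carrier with more than 17 N (contact force between any of cart_full, cart_blank and carrier above 17 N).
It fails at once if a thing that is no part of the job is shifted by more than 20 mm (distance of any of objective_can_b, spare_eyepiece, micropipette from where it was at the start of the episode above 0.02 m).
It also fails if it takes over 72 s, if anything falls off the work surface, if the arm or the gripper's body presses on something with over 40 N, if the wrist force passes 120 N, or if a joint passes its speed limit or range.

## Robot

A 6-joint arm with a two-finger parallel gripper is mounted at the origin on the work surface; the furniture and walls round the work are solid. World frame = base frame: x ahead of the robot, y to its left, z up, the work surface at z = 0. Lengths are in m, angles in rad, forces in N, time in s.
With the tool pointing down it reaches from about 0.35 to 0.775 m from the base axis. Payload 5.5 kg.
Tool frame: the origin (TCP) lies where the fingers leave the gripper's body, on its centre line; the fingertips stand env.tip_reach ahead of it and the grasp point (between the pads) lies 54 mm ahead of it (env.tip_reach is the distance from the TCP to the fingertips, in m); z points along the fingers, y is the line along which they close (so a half turn about z gives the same grasp; the last joint's range is limited). The gripper opens to 85 mm and grips with 20 to 120 N. Pads are 22 mm wide; open, the fingers measure 114 mm over their backs; the gripper's body (76 mm by 85 mm) begins 54 mm behind the grasp point. The pads swing forward as they close: fully open they stand 13 mm farther back than shut.
Start: joints at [-1.266, 0.313, 0.046, 1.304, 0, 1.431], TCP at [0.247, -0.519, 0.304] pointing down, gripper open.
Joint ranges: [-2.76, 2.76], [-0.86, 1.69], [-1.03, 1.26], [-2.2, 2.34], [-1.47, 1.5], [-3.14, 3.14]. Speed limits (rad/s): [2.57, 2.57, 3.14, 3.14, 3.14, 3.14].

## Interface

Orientations are given as a unit quaternion [w, x, y, z].
In Python, from workcell import status, optics, hand_in, env gives the robot as it stands.
- The arm moves only by the shell command python3 -m handwheel 'ROWS' [FORCE]. ROWS is a JSON object whose one key "deltas" holds a list of rows, each a list of 5 numbers: the opening, from -1 (shut) to 1 (fully open), then the shift along the tool's x, y, z in units of 40 mm (1.0 is 40 mm), then the turn about the tool's z in units of 10 degrees (1.0 is 10 degrees). In form: {"deltas": [[jaw, x, y, z, roll], ...]}. A call has 1 to 20 rows; each row shifts and turns the commanded pose from where the row before left it, along the tool's axes as they then stand; what a row does not reach is not made up. A row lasts 1/8 s, in which the tool goes at most 62.5 mm and 10.7 degrees, less where a joint would pass 70% of its speed; a pose out of reach is approached as far as the arm can. A call is refused whole if a number of a shift passes 1 or a number of a turn 1, either way. A call with a gripper value outside its range is refused whole. The fingers move at their own pace and stop on an object; FORCE is the grip in N (left out, the last holds). Time passes only in rows, so rows that do not move let the fingers close. It gives the time, the measured TCP pose, the force, the opening and the grip force at its end, in the units of the state.
- status.get_state(): the state, without advancing time (a new reading comes with each control period).
- optics.read_camera(name): name is "scene" or "top"; returns a dict with "frame" (384x512x3 uint8, red, green, blue), "depth" (384x512 float32, m along the optical axis (not along the pixel's ray), 0 where there is no reading), "vfov" (degrees; the focal length in pixels is half the picture's height over the tangent of half this angle, whatever the lens; pixels are square), "cx", "cy" (the principal point, pixels), "k1" (the pictures are not rectified: a ray, as slopes to the right and down, at radius r is drawn at 1 + k1 r^2 times it, then the intrinsics apply), "origin" and "attitude" of the camera in the world. Camera axes: x right, y down, z forward; pixel columns grow to the right and rows downward; lengths in m; the calibration is good to about 2 mm. A picture is of the moment at which its call begins.
- hand_in(): hands the job in; it is judged then, once.
The state is a dict: "clock": time; "joint_pos": joint angles; "qvel": joint speeds; "tau": joint torques, N m; "tcp_pos": TCP position; "orientation": TCP orientation; "wrist_force": force on the tool from outside, world axes, zero at the start; "ft_torque": the same for the moment, N m; "finger_gap": finger opening in m; "grip_force": force on a finger pad.
Only numpy, scipy, OpenCV 4.12 (cv2) and the standard library are available. Lean on these libraries where they do the work, as an engineer would, in place of code of your own. Each camera call takes 0.05 s, during which the arm holds its last target. There are 200 camera calls.

## Working session

There is one attempt and no reset: what is moved stays moved. The work goes in short steps, Python scripts to look and compute and a shell command to move; the robot and the scene stay as the last step left them, time stands still between calls to the robot, and variables do not carry over. Pictures are saved under pics/ and viewed, at most 10 in all, crops included, and the job is handed in when it is done.

```bash
ls; mkdir -p pics; cat > h.py <<'E'
import numpy as np,cv2
from scipy.spatial.transform import Rotation as R
from workcell import status, optics, env
def cam(n):
    c=optics.read_camera(n); np.savez(f'{n}.npz',**{k:np.array(v) for k,v in c.items()}); return c
def load(n): return dict(np.load(f'{n}.npz'))
def rot(c):
    a=np.array(c['attitude'],float)
    return a if a.shape==(3,3) else R.from_quat(a[[1,2,3,0]]).as_matrix()
def rays(c,uv):
    f=192/np.tan(np.radians(float(c['vfov']))/2)
    K=np.array([[f,0,float(c['cx'])],[0,f,float(c['cy'])],[0,0,1]])
    p=cv2.undistortPoints(np.array(uv,float).reshape(-1,1,2),K,np.array([float(c['k1']),0,0,0])).reshape(-1,2)
    return np.c_[p,np.ones(len(p))]
def onplane(c,uv,z):
    d=rays(c,uv)@rot(c).T; o=np.array(c['origin'],float)
    return o+d*((z-o[2])/d[:,2])[:,None]
def world(c,uv):
    uv=np.array(uv); d=c['depth'][uv[:,1].astype(int),uv[:,0].astype(int)]
    return rays(c,uv)*d[:,None]@rot(c).T+np.array(c['origin'],float)
E
python3 - <<'E'
from h import *
print(status.get_state(), env.tip_reach)
ims=[]
for n in('scene','top'):
    c=cam(n); print(n,c['vfov'],c['cx'],c['cy'],c['k1'],c['origin'],c['attitude'])
    cv2.imwrite(f'pics/{n}0.png',cv2.resize(c['frame'][:,:,::-1],(800,600),interpolation=cv2.INTER_CUBIC))
E
```

```text
pics
{'clock': 0.0, 'joint_pos': array([-1.26561360e+00,  3.14009370e-01,  4.49796060e-02,  1.30359680e+00,
        2.95272858e-06,  1.43119663e+00]), 'qvel': array([-0.00073796, -0.00204036,  0.00094074,  0.00071915, -0.00124481,
       -0.00068208]), 'tau': array([ 2.24345663e-04, -4.80630434e+01,  2.98530471e+01,  1.95757969e-02,
       -5.41233294e-05,  7.85283220e-06]), 'tcp_pos': array([ 0.24727784, -0.51869499,  0.3030039 ]), 'orientation': array([-9.12104290e-04,  9.75372419e-01,  2.20562480e-01, -7.42060688e-05]), 'wrist_force': array([ 0.70058927, -0.19015692, -0.1521919 ]), 'ft_torque': array([ 0.00338505,  0.02491931, -0.02056633]), 'grip_force': 0.0, 'finger_gap': 0.08526459436922629} 0.0726
scene 56.7064964789299 255.50625551136312 187.0087476085154 0.013674854509900273 [ 0.02548922 -0.50823834  0.69860774] [-0.38514438  0.85519344 -0.3192704   0.1355522 ]
top 54.60659776950502 258.9201425998923 185.77962824510655 -0.04494703616483402 [ 2.02265435e-01 -1.18801050e-03  1.33333107e+00] [-0.07761095  0.74427828 -0.6595914   0.07046676]
```

View pics/scene0.png

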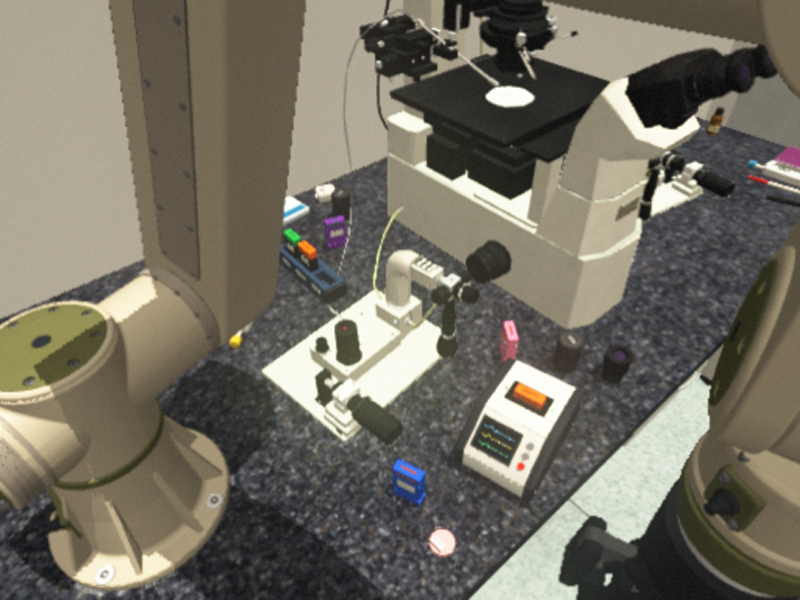

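View pics/top0.png

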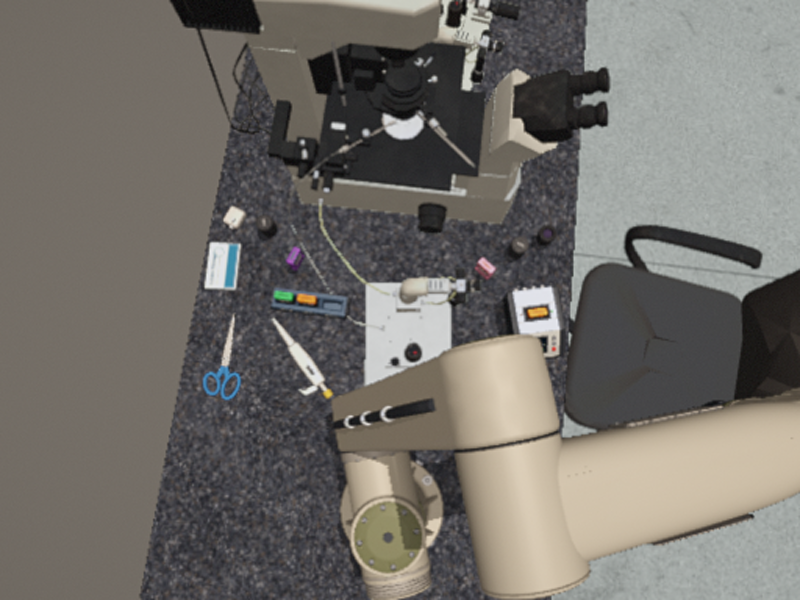

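The scene view shows the recorder with the orange head at (530,395), and the caddy at (312,265) with green at (292,238), orange at (307,252) and its near place empty. In the top view the bay's orange head is at (538,312), caddy green at (283,296), orange at (307,299), empty place at (332,304). Look-alikes are blue (408,480 in scene), pink (510,340) and purple (335,232), all ruled out by colour.

```bash
python3 - <<'E'
from h import *
for n,boxes in(('top',{'rec':(325,180,365,220),'cg':(174,184,190,196),'co':(189,186,204,198)}),('scene',{'rec':(320,235,360,270),'cg':(178,142,196,162),'co':(186,150,206,172)})):
    c=load(n); hsv=cv2.cvtColor(c['frame'],cv2.COLOR_RGB2HSV)
    for k,b in boxes.items():
        m=np.zeros((384,512),np.uint8); s=np.s_[b[1]:b[3],b[0]:b[2]]
        lo,hi=((45,110,60),(85,255,255)) if k=='cg' else ((4,150,120),(20,255,255))
        m[s]=cv2.inRange(hsv,lo,hi)[s]
        v,u=np.nonzero(m); P=world(c,np.c_[u,v]); z=P[:,2]
        t=P[z>np.percentile(z,90)-.006]
        r=cv2.minAreaRect(t[:,:2].astype(np.float32))
        print(n,k,len(u),'z',np.percentile(z,[10,50,90]).round(4),'n',len(t),'mean',t.mean(0).round(4),'rect',np.round(r[0],4),np.round(r[1],4),round(r[2],1))
# recorder & caddy from top depth
c=load('top'); vv,uu=np.mgrid[0:384,0:512]; P=world(c,np.c_[uu.ravel(),vv.ravel()]).reshape(384,512,3); 
hsv=cv2.cvtColor(c['frame'],cv2.COLOR_RGB2HSV)
def reg(b,z0,z1):
    s=np.s_[b[1]:b[3],b[0]:b[2]]; Q=P[s].reshape(-1,3); q=Q[(Q[:,2]>z0)&(Q[:,2]<z1)]
    r=cv2.minAreaRect(q[:,:2].astype(np.float32)); print(b,len(q),np.median(q[:,2]).round(4),q.mean(0).round(4),np.round(r[0],4),np.round(r[1],4),round(r[2],1))
reg((320,180,364,232),.075,.13)
reg((172,180,225,206),.022,.042)
s=P[100:240:1,225:300]; print('device max z',np.nanmax(P[165:260,230:300,2]), np.nanmax(P[120:165,180:330,2]))
print('table z', np.median(P[230:300,150:170,2]), np.median(P[160:180,215:235,2]))
T=np.vstack([cv2.resize(c['frame'][170:240,160:240],(640,560))])
im=np.hstack([cv2.resize(c['frame'][175:215,165:230],(400,246),interpolation=cv2.INTER_CUBIC),cv2.resize(c['frame'][170:235,315:380],(300,246),interpolation=cv2.INTER_CUBIC)])
d=load('scene')
im2=np.hstack([cv2.resize(d['frame'][140:195,170:225],(340,340),interpolation=cv2.INTER_CUBIC),cv2.resize(d['frame'][220:320,285:385],(360,340),interpolation=cv2.INTER_CUBIC)])
cv2.imwrite('pics/crop.png',np.vstack([im,im2])[:,:,::-1])
E
```

```text
top rec 61 z [0.0951 0.1017 0.1055] n 45 mean [ 0.4519 -0.2599  0.1029] rect [ 0.4523 -0.2614] [0.0163 0.04  ] 14.6
top cg 65 z [0.0585 0.0711 0.0739] n 48 mean [0.4273 0.2934 0.0718] rect [0.4275 0.2927] [0.0383 0.0165] 88.9
top co 55 z [0.056  0.0709 0.0752] n 37 mean [0.4264 0.2409 0.0729] rect [0.4264 0.242 ] [0.0355 0.013 ] 89.0
scene rec 189 z [0.0938 0.1021 0.1039] n 140 mean [ 0.441  -0.2708  0.1154] rect [ 0.2386 -0.375 ] [0.5012 0.0397] 27.5
scene cg 74 z [0.0627 0.0732 0.0753] n 54 mean [0.4271 0.2903 0.0738] rect [0.4277 0.2919] [0.0414 0.016 ] 87.7
scene co 88 z [0.061  0.0726 0.0753] n 55 mean [0.4266 0.2398 0.0738] rect [0.4275 0.2402] [0.0158 0.0389] 0.5
(320, 180, 364, 232) 1065 0.0898 [ 0.451  -0.263   0.0899] [ 0.4433 -0.2631] [0.1253 0.1164] 13.2
(172, 180, 225, 206) 402 0.0319 [0.4248 0.2377 0.0316] [0.4274 0.2429] [0.1766 0.0456] 89.0
device max z 1.3333310667136067 1.3333310667136067
table z 0.0003371765721232878 0.0009674967772067555
```

View pics/crop.png

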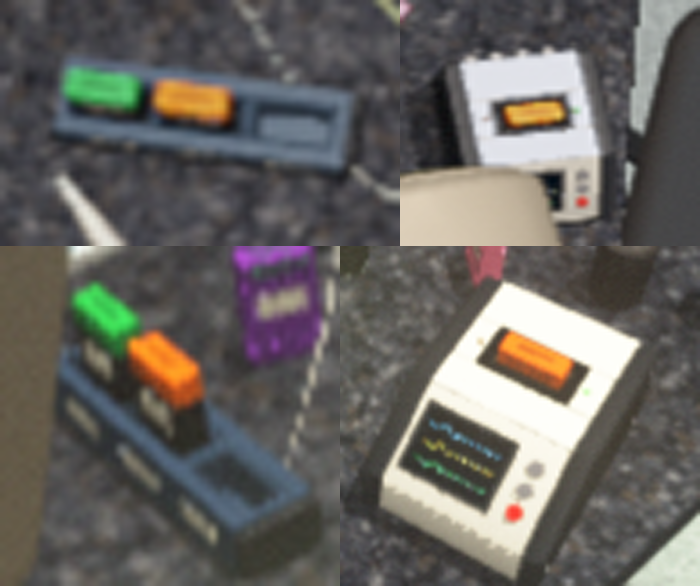

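The crop confirms it. The bay cartridge is the one with the orange head in the black bezel, between the screen and the rear edge. In the caddy, green is in place_2, the stored orange in place_1, and place_0 (nearest the recorder) is empty. Next I'll refine the yaw and centres and check heights along the corridor.

```bash
cat >> h.py <<'E'
def head(n,b,lo,hi,z):
    c=load(n); hsv=cv2.cvtColor(c['frame'],cv2.COLOR_RGB2HSV); m=np.zeros((384,512),np.uint8); s=np.s_[b[1]:b[3],b[0]:b[2]]
    m[s]=cv2.inRange(hsv,lo,hi)[s]; return c,m
E
python3 - <<'E'
from h import *
for n,b in(('top',(318,175,364,218)),('scene',(280,225,385,320))):
    c,m=head(n,b,(0,0,150),(180,60,255),0)
    P=None
    k,_=cv2.findContours(m,cv2.RETR_EXTERNAL,cv2.CHAIN_APPROX_NONE); k=max(k,key=cv2.contourArea)
    q=onplane(c,k.reshape(-1,2),.090)[:,:2]
    r=cv2.minAreaRect(q.astype(np.float32)); print(n,'case',np.round(r[0],4),np.round(r[1],4),r[2])
    ap=cv2.approxPolyDP(q.astype(np.float32).reshape(-1,1,2),.008,True).reshape(-1,2); print(ap.round(4).tolist())
    # bezel/black hole + head inside: dark or orange
    bb=(325,180,365,220) if n=='top' else (320,235,365,270)
    c,m=head(n,bb,(4,150,120),(20,255,255),0); v,u=np.nonzero(m); Q=onplane(c,np.c_[u,v],.103); print('head plane',Q.mean(0).round(4),np.degrees(np.arctan2(*np.linalg.svd(Q[:,:2]-Q[:,:2].mean(0))[2][0][::-1])))
c=load('top'); ok=c['depth']>0
vv,uu=np.mgrid[0:384,0:512]; P=world(c,np.c_[uu.ravel(),vv.ravel()]).reshape(384,512,3)
# height map
for x in np.arange(.3,.6,.04):
    print(round(x,2),[ (lambda s: round(float(P[...,2][s].max()),2) if s.any() else None)(ok&(abs(P[...,0]-x)<.02)&(abs(P[...,1]-y)<.02)) for y in np.arange(-.36,.361,.04)])
# caddy corners
hsv=cv2.cvtColor(c['frame'],cv2.COLOR_RGB2HSV)
q=P[184:206,170:226]; m=(q[...,2]>.026)&(q[...,2]<.036); 
uv=np.argwhere(m)[:,::-1]+[170,184]; Q=onplane(c,uv,.032)[:,:2]; r=cv2.minAreaRect(Q.astype(np.float32)); print('caddy',r)
E
```

```text
top case [ 0.4495 -0.2435] [0.1174 0.1366] 6.8148512840271
[[0.5139999985694885, -0.2888000011444092], [0.4973999857902527, -0.21060000360012054], [0.4027000069618225, -0.23190000653266907], [0.3831000030040741, -0.1826999932527542], [0.39309999346733093, -0.26660001277923584], [0.4049000144004822, -0.2793000042438507], [0.39879998564720154, -0.31369999051094055]]
head plane [ 0.4507 -0.2615  0.103 ] -77.419892061856
scene case [ 0.4158 -0.2746] [0.1892 0.0923] 16.26837921142578
[[0.492900013923645, -0.2071000039577484], [0.33390000462532043, -0.2596000134944916], [0.3197999894618988, -0.2734000086784363], [0.33730000257492065, -0.3425000011920929], [0.5146999955177307, -0.2937999963760376]]
head plane [ 0.4477 -0.2664  0.103 ] -78.61356359126249
0.3 [0.01, 0.01, None, None, None, None, 0.78, 0.78, 0.77, 0.1, 0.07, 0.02, 0.01, 0.01, 0.03, 0.03, 0.03, 0.01, 0.01]
0.34 [0.01, 0.01, None, None, None, None, None, 0.02, 0.11, 0.12, 0.05, 0.02, 0.01, 0.01, 0.01, 0.03, 0.02, 0.02, 0.01]
0.38 [0.01, 0.08, 0.08, None, None, 0.01, 0.01, 0.01, 0.05, 0.05, 0.05, 0.05, 0.03, 0.01, 0.01, 0.01, 0.02, 0.02, 0.01]
0.42 [0.01, 0.1, 0.1, 0.1, 0.1, 0.01, 0.01, 0.17, 0.02, 0.08, 0.08, 0.04, 0.02, 0.04, 0.04, 0.08, 0.07, 0.08, 0.01]
0.46 [0.0, 0.1, 0.11, 0.11, 0.09, 0.01, 0.18, 0.18, 0.18, 0.18, 0.17, 0.04, 0.02, 0.04, 0.04, 0.04, 0.04, 0.04, 0.01]
0.5 [0.01, 0.1, 0.1, 0.1, 0.1, 0.01, 0.18, 0.18, 0.18, 0.17, 0.07, 0.01, 0.02, 0.01, 0.01, 0.03, 0.07, 0.04, 0.01]
0.54 [0.01, 0.01, 0.06, 0.01, 0.01, 0.07, 0.07, 0.01, 0.01, 0.01, 0.01, 0.01, 0.01, 0.39, 0.42, 0.41, 0.24, 0.01, 0.01]
0.58 [0.01, 0.01, 0.01, 0.06, 0.06, 0.07, 0.07, 0.01, 0.01, 0.01, 0.01, 0.01, 0.01, 0.46, 0.45, 0.43, 0.22, 0.01, 0.07]
caddy ((0.42695286870002747, 0.24269583821296692), (0.17588448524475098, 0.04522532597184181), 89.46015167236328)
```

```bash
python3 -m handwheel '{"deltas": [[-1,0,0,0,-1],[-1,0,0,0,-1],[-1,0,0,0,-1],[-1,0,0,0,-1],[-1,0,0,0,-1],[-1,0,0,0,-1],[-1,0,0,0,-1],[-1,0,0,0,-0.75],[-1,0.7,0.9,0,0],[-1,0.7,0.9,0,0],[-1,0.7,0.9,0,0],[-1,0.7,0.9,0,0],[-1,0.7,0.9,0,0],[-1,0.7,0.9,0.5,0],[-1,0.7,0.8,0.5,0],[-1,0.2,0.2,0.5,0],[-1,0,0,0,0],[-1,0,0,0,0]]}' 30
cat >> h.py <<'E'
def go(x,y,yaw):
    s=status.get_state(); q=s['orientation']; Rm=R.from_quat(q[[1,2,3,0]]).as_matrix()
    a=np.degrees(np.arctan2(Rm[1,0],Rm[0,0])); dr=-(yaw-a)
    w=np.radians(yaw); d=np.array([x,y])-s['tcp_pos'][:2]
    print('t',s['clock'],'tcp',s['tcp_pos'].round(4),'yaw',a.round(2),'tilt',Rm[:2,2].round(4),'F',s['wrist_force'].round(2),'gap',s['finger_gap'],'roll u',(dr/10).round(3),'after-roll x,y u',(d@[np.cos(w),np.sin(w)]/.04).round(3),(d@[np.sin(w),-np.cos(w)]/.04).round(3))
E
python3 -c "
from h import *
go(.451,-.262,103)"
```

```text
clock: 2.35
tcp_pos: [0.4509, -0.2633, 0.2444]
orientation: [0.0, 0.623, 0.782, -0.0]
wrist_force: [0.4, -0.4, 1.1]
finger_gap: -0.0004
grip_force: 0.0
t 2.35 tcp [ 0.4509 -0.2633  0.2444] yaw 102.96 tilt [ 0.0001 -0.0004] F [ 0.43 -0.37  1.05] gap -0.0003848577579525842 roll u -0.004 after-roll x,y u 0.031 0.009
```

```bash
python3 -m handwheel '{"deltas": [[-1,0.03,0,0.5,0],[-1,0,0,0.5,0],[-1,0,0,0.4,0],[-1,0,0,0,0],[-1,0,0,0,0]]}'
python3 - <<'E'
from h import *
a=cam('scene');b=cam('top')
im=np.hstack([cv2.resize(a['frame'][180:300,280:400],(400,400),interpolation=cv2.INTER_CUBIC),cv2.resize(b['frame'][170:250,310:390],(400,400),interpolation=cv2.INTER_CUBIC)])
cv2.imwrite('pics/press.png',im[:,:,::-1])
E
```

```text
clock: 2.98
tcp_pos: [0.451, -0.2626, 0.1891]
orientation: [0.001, 0.623, 0.782, -0.0]
wrist_force: [-0.2, 0.7, -0.2]
finger_gap: -0.0002
grip_force: 0.0
```

View pics/press.png

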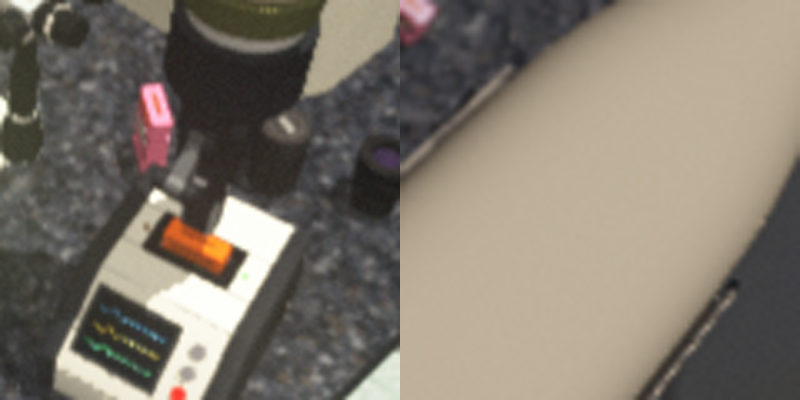

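Picture: the shut fingertips at (200,215) are centred above the orange head at (197,243), about 13 mm up. I'll go down now.

```bash
python3 -m handwheel '{"deltas": [[-1,0.015,0,0.1,0],[-1,0,0,0.1,0],[-1,0,0,0.05,0],[-1,0,0,0.025,0],[-1,0,0,0.025,0]]}' | egrep 'tcp|wrist'
python3 -m handwheel '{"deltas": [[-1,0,0,0.02,0],[-1,0,0,0.02,0]]}' | egrep 'tcp|wrist'
python3 -m handwheel '{"deltas": [[-1,0,0,0.02,0]]}' | egrep 'tcp|wrist'
```

```text
tcp_pos: [0.4506, -0.261, 0.1758]
wrist_force: [1.0, 0.5, -0.8]
tcp_pos: [0.4508, -0.2612, 0.1747]
wrist_force: [-0.6, 0.7, 4.5]
tcp_pos: [0.4509, -0.2612, 0.1742]
wrist_force: [-1.6, 2.0, 6.0]
```

```bash
for i in 1; do python3 -m handwheel '{"deltas": [[-1,0,0,0.02,0],[-1,0,0,0.02,0]]}' | egrep 'tcp|wrist'
python3 -m handwheel '{"deltas": [[-1,0,0,0.02,0]]}' | egrep 'tcp|wrist'
python3 -m handwheel '{"deltas": [[-1,0,0,0.02,0]]}' | egrep 'tcp|wrist'; done
```

```text
tcp_pos: [0.4509, -0.2612, 0.1727]
wrist_force: [-1.7, 1.6, 7.1]
tcp_pos: [0.4509, -0.2611, 0.172]
wrist_force: [-0.1, 0.4, 6.1]
tcp_pos: [0.4509, -0.2612, 0.1712]
wrist_force: [-0.4, 1.5, 7.2]
```

Moving (~4 mm down so far). I'll carry on in single-row calls.

```bash
python3 -m handwheel '{"deltas": [[-1,0,0,0.02,0]]}' | egrep 'tcp|wrist'
python3 -m handwheel '{"deltas": [[-1,0,0,0.02,0]]}' | egrep 'tcp|wrist'
python3 -m handwheel '{"deltas": [[-1,0,0,0.015,0]]}' | egrep 'tcp|wrist'
```

```text
tcp_pos: [0.4509, -0.2612, 0.1704]
wrist_force: [-0.5, 0.6, 7.2]
tcp_pos: [0.4509, -0.2612, 0.1697]
wrist_force: [-0.1, 1.1, 7.2]
tcp_pos: [0.451, -0.2612, 0.1691]
wrist_force: [-0.9, 1.6, 7.1]
```

```bash
python3 -m handwheel '{"deltas": [[-1,0,0,0.015,0]]}' | egrep 'tcp|wrist'
python3 -m handwheel '{"deltas": [[-1,0,0,0.015,0]]}' | egrep 'tcp|wrist'
```

```text
tcp_pos: [0.451, -0.2612, 0.1685]
wrist_force: [-0.5, 1.3, 6.8]
tcp_pos: [0.451, -0.2612, 0.1681]
wrist_force: [-0.8, 2.4, 10.8]
```

```bash
python3 -m handwheel '{"deltas": [[-1,0,0,0.004,0]]}' | egrep 'tcp|wrist'
python3 -m handwheel '{"deltas": [[-1,0,0,-0.1,0],[-1,0,0,-0.2,0],[-1,0,0,-0.3,0],[-1,0,0,-0.5,0],[-1,0,0,-0.5,0],[-1,0,0,0,0]]}' | egrep 'tcp|wrist'
python3 - <<'E'
from h import *
a=cam('scene')
cv2.imwrite('pics/up.png',cv2.resize(a['frame'][180:300,280:400],(500,500),interpolation=cv2.INTER_CUBIC)[:,:,::-1])
c,m=head('scene',(315,215,365,275),(4,150,120),(20,255,255),0)
v,u=np.nonzero(m); P=world(c,np.c_[u,v]); z=P[:,2]; print(len(u),np.percentile(z,[5,25,50,75,90]).round(4)); t=P[(z>np.percentile(z,75)-.003)&(z<.15)]; print(t.mean(0).round(4),cv2.minAreaRect(t[:,:2].astype(np.float32)))
E
```

```text
tcp_pos: [0.4511, -0.2612, 0.1681]
wrist_force: [-1.5, 0.9, 9.6]
tcp_pos: [0.4515, -0.2617, 0.2326]
wrist_force: [0.4, -0.8, 0.4]
194 [0.1128 0.119  0.1239 0.125  0.1258]
[ 0.4496 -0.2654  0.1246] ((0.4504108726978302, -0.2650652825832367), (0.016732431948184967, 0.03878132998943329), 15.559085845947266)
```

View pics/up.png

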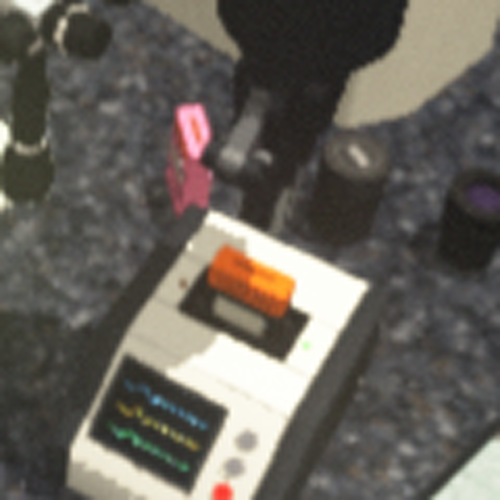

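The orange cartridge has sprung up: head at (250,280) in the crop, about 31 mm proud with its top at z ≈ 0.125. Next I'll grip it.

```bash
python3 -m handwheel '{"deltas": [[0,-0.04,0,0,0],[0,0,0,0,0],[0,0,0,0,0],[0,0,0,0.4,0],[0,0,0,0.4,0],[0,0,0,0.4,0],[0,0,0,0.34,0],[0,0,0,0,0]]}' 30
python3 -m handwheel '{"deltas": [[-1,0,0,0,0],[-1,0,0,0,0],[-1,0,0,0,0],[-1,0,0,0,0],[-1,0,0,0,0]]}' 30
```

```text
clock: 7.12
tcp_pos: [0.4503, -0.2621, 0.168]
orientation: [-0.001, 0.623, 0.783, -0.0]
wrist_force: [-0.1, 0.0, 0.4]
finger_gap: 0.0424
grip_force: 0.0
clock: 7.75
tcp_pos: [0.4513, -0.2629, 0.1696]
orientation: [0.001, 0.623, 0.783, -0.0]
wrist_force: [0.3, -0.4, 3.1]
finger_gap: 0.0151
grip_force: 36.0
```

```bash
python3 -m handwheel '{"deltas": [[-1,0,0,-0.15,0],[-1,0,0,-0.25,0],[-1,0,0,-0.3,0],[-1,0,0,-0.3,0],[-1,0,0,-0.5,0],[-1,0,0,-0.75,0],[-1,0,0,-0.75,0],[-1,0,0,-0.75,0],[-1,0,0,0,0]]}'
python3 - <<'E'
from h import *
go(.4265,.1895,89.2)
for n in('scene','top'):
    c=cam(n)
c=load('top')
for nm,b,lo,hi in(('cg',(170,180,192,200),(45,110,60),(85,255,255)),('co',(188,184,208,202),(4,150,120),(20,255,255))):
    c,m=head('top',b,lo,hi,0); v,u=np.nonzero(m); Q=onplane(c,np.c_[u,v],.072); r=cv2.minAreaRect(Q[:,:2].astype(np.float32)); print(nm,len(u),Q.mean(0).round(4),r)
    bs=(176,140,196,162) if nm=='cg' else (186,150,208,172)
    c,m=head('scene',bs,lo,hi,0); v,u=np.nonzero(m); P=world(c,np.c_[u,v]); t=P[P[:,2]>.068]; 
    if len(t)>5:
        r=cv2.minAreaRect(t[:,:2].astype(np.float32)); print('scene',len(t),t.mean(0).round(4),r)
E
```

```text
clock: 8.88
tcp_pos: [0.4515, -0.2633, 0.3222]
orientation: [0.002, 0.623, 0.782, -0.0]
wrist_force: [0.2, 0.9, -0.6]
finger_gap: 0.0154
grip_force: 35.6
t 8.875 tcp [ 0.4515 -0.2633  0.3222] yaw 102.97 tilt [ 0.0035 -0.0037] F [ 0.19  0.85 -0.56] gap 0.015375340116856493 roll u 1.377 after-roll x,y u 11.31 -0.782
cg 65 [0.4259 0.2937 0.072 ] ((0.426126092672348, 0.2941385507583618), (0.01866518333554268, 0.04254079610109329), 0.5269925594329834)
scene 53 [0.4194 0.2752 0.0851] ((0.23751655220985413, -0.10190171003341675), (0.9162518978118896, 0.02725309133529663), 64.14806365966797)
co 56 [0.4246 0.243  0.072 ] ((0.4230789542198181, 0.24329838156700134), (0.01762549765408039, 0.03850119933485985), 6.926202774047852)
scene 61 [0.4262 0.2394 0.0734] ((0.4273552894592285, 0.24099238216876984), (0.03867907449603081, 0.017135225236415863), 86.95002746582031)
```

```bash
python3 -m handwheel '{"deltas": [[-1,0,0,0,0.7],[-1,0,0,0,0.68],[-1,0.4,0,0,0],[-1,0.75,-0.06,0,0],[-1,0.8,-0.06,0,0],[-1,0.8,-0.06,0,0],[-1,0.8,-0.06,0,0],[-1,0.8,-0.06,0,0],[-1,0.8,-0.06,0,0],[-1,0.8,-0.06,0,0],[-1,0.8,-0.06,0,0],[-1,0.8,-0.06,0,0],[-1,0.8,-0.06,0,0],[-1,0.8,-0.06,0,0],[-1,0.8,-0.06,0,0],[-1,0.75,-0.06,0,0],[-1,0.4,0,0,0],[-1,0,0,0,0],[-1,0,0,0,0]]}'
python3 -c "
from h import *
go(.4265,.189,89.2)"
```

```text
clock: 11.35
tcp_pos: [0.4259, 0.1813, 0.3189]
orientation: [0.0, 0.712, 0.702, -0.0]
wrist_force: [0.3, 0.1, -1.0]
finger_gap: 0.0154
grip_force: 35.6
t 11.35 tcp [0.4259 0.1813 0.3189] yaw 89.2 tilt [-0.0005 -0.0007] F [ 0.26  0.15 -1.04] gap 0.015427293691962784 roll u -0.0 after-roll x,y u 0.192 0.012
```

```bash
python3 -m handwheel '{"deltas": [[-1,0.19,0.01,0.5,0],[-1,0,0,0.8,0],[-1,0,0,0.8,0],[-1,0,0,0.8,0],[-1,0,0,0.6,0],[-1,0,0,0.3,0],[-1,0,0,0.2,0],[-1,0,0,0,0],[-1,0,0,0,0]]}'
python3 - <<'E'
from h import *
go(.4265,.189,89.2)
a=cam('scene');b=cam('top')
im=np.hstack([cv2.resize(a['frame'][120:220,160:260],(400,400),interpolation=cv2.INTER_CUBIC),cv2.resize(b['frame'][150:230,160:240],(400,400),interpolation=cv2.INTER_CUBIC)])
cv2.imwrite('pics/plc.png',im[:,:,::-1])
E
```

```text
clock: 12.48
tcp_pos: [0.4272, 0.1895, 0.1599]
orientation: [0.0, 0.712, 0.702, 0.001]
wrist_force: [1.7, 0.9, -1.2]
finger_gap: 0.0155
grip_force: 35.6
t 12.475 tcp [0.4272 0.1895 0.1599] yaw 89.18 tilt [0.0015 0.0003] F [ 1.71  0.86 -1.2 ] gap 0.015543411354053746 roll u -0.002 after-roll x,y u -0.012 -0.017
```

View pics/plc.png

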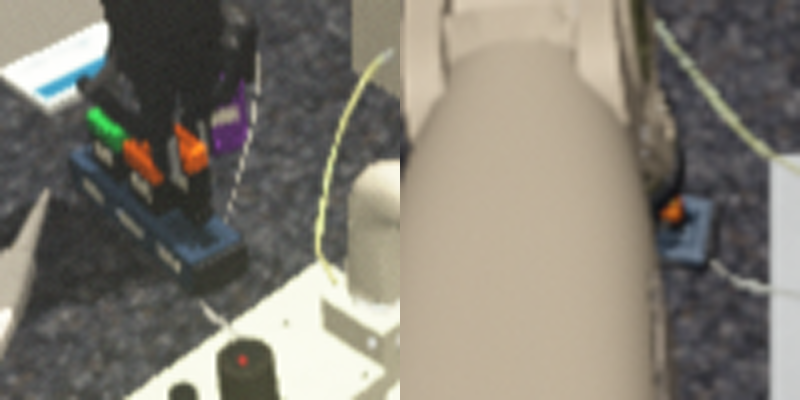

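The carried cartridge at (195,185) in the left crop is over the pocket at (210,238). I'll lower it while watching the force.

```bash
python3 -m handwheel '{"deltas": [[-1,0,0,0.2,0],[-1,0,0,0.15,0],[-1,0,0,0.15,0],[-1,0,0,0.1,0],[-1,0,0,0.1,0],[-1,0,0,0,0]]}' | egrep 'tcp|wrist'
python3 -m handwheel '{"deltas": [[-1,0,0,0.1,0],[-1,0,0,0.1,0],[-1,0,0,0.1,0],[-1,0,0,0,0]]}' | egrep 'tcp|wrist'
```

```text
tcp_pos: [0.4264, 0.1893, 0.1308]
wrist_force: [0.1, 1.0, -0.7]
tcp_pos: [0.4263, 0.1893, 0.1187]
wrist_force: [-0.3, -0.4, -0.6]
```

```bash
python3 -m handwheel '{"deltas": [[-1,0,0,0.03,0],[-1,0,0,0.02,0],[-1,0,0,0,0]]}' | egrep 'tcp|wrist'
python3 -m handwheel '{"deltas": [[-1,0,0,0.02,0],[-1,0,0,0,0]]}' | egrep 'tcp|wrist'
```

```text
tcp_pos: [0.4268, 0.1894, 0.1178]
wrist_force: [-1.3, 0.5, 5.1]
tcp_pos: [0.4268, 0.1895, 0.1178]
wrist_force: [-4.1, -0.2, 13.2]
```

```bash
python3 -m handwheel '{"deltas": [[0,0,0,-0.03,0],[0,0,0,0,0],[0,0,0,0,0],[0,0,0,-0.3,0],[0,0,0,-0.5,0],[0,0,0,-0.6,0],[0,0.5,0,-0.2,0],[0,0.7,0,0,0],[0,0.7,0,0,0],[0,0.7,0,0,0],[0,0,0,0,0],[0,0,0,0,0]]}'
python3 - <<'E'
from h import *
go(.427,.2932,89.2)
a=cam('scene');b=cam('top')
im=np.hstack([cv2.resize(a['frame'][120:220,160:260],(400,400),interpolation=cv2.INTER_CUBIC),cv2.resize(b['frame'][150:230,160:240],(400,400),interpolation=cv2.INTER_CUBIC)])
cv2.imwrite('pics/plc2.png',im[:,:,::-1])
E
```

```text
clock: 15.95
tcp_pos: [0.4279, 0.293, 0.1817]
orientation: [0.0, 0.712, 0.702, -0.0]
wrist_force: [-0.6, -0.1, 0.6]
finger_gap: 0.0425
grip_force: 0.0
t 15.95 tcp [0.4279 0.293  0.1817] yaw 89.2 tilt [-0.0002 -0.0006] F [-0.62 -0.12  0.6 ] gap 0.04250590109420316 roll u 0.0 after-roll x,y u 0.004 -0.022
```

View pics/plc2.png

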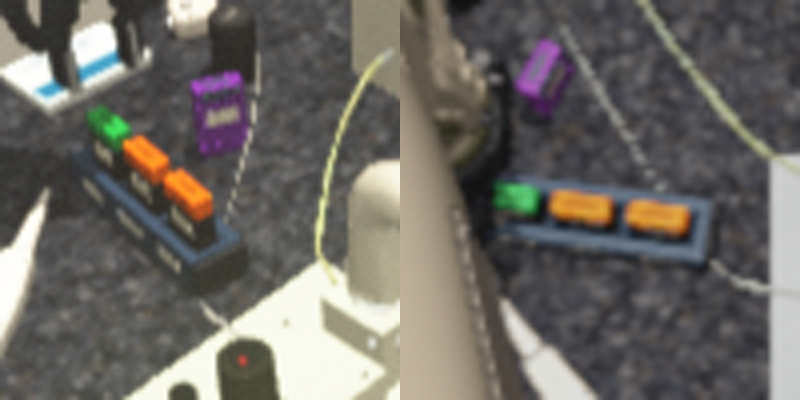

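Both orange cartridges now stand home at (582,207) and (657,215) in the right crop, with green at (517,197) untouched. Next I'll grip the green one.

```bash
python3 -m handwheel '{"deltas": [[0,0,-0.01,0.4,0],[0,0,0,0.4,0],[0,0,0,0.4,0],[0,0,0,0.25,0],[0,0,0,0,0],[0,0,0,0,0]]}' 
python3 -m handwheel '{"deltas": [[-1,0,0,0,0],[-1,0,0,0,0],[-1,0,0,0,0],[-1,0,0,0,0],[-1,0,0,0,0]]}' 30
```

```text
clock: 16.8
tcp_pos: [0.4281, 0.2933, 0.124]
orientation: [0.0, 0.712, 0.702, 0.0]
wrist_force: [0.3, -1.1, -0.2]
finger_gap: 0.0426
grip_force: 0.0
clock: 17.42
tcp_pos: [0.4281, 0.2936, 0.1241]
orientation: [0.0, 0.712, 0.702, 0.001]
wrist_force: [-0.9, -1.2, 5.3]
finger_gap: 0.0154
grip_force: 32.1
```

```bash
python3 -m handwheel '{"deltas": [[-1,0,0,-0.2,0],[-1,0,0,-0.3,0],[-1,0,0,-0.5,0],[-1,0,0,-0.75,0],[-1,0,0,-0.75,0],[-1,0,0,-0.75,0],[-1,0,0,-0.75,0],[-1,0,0,-0.75,0],[-1,0,0,-0.4,0],[-1,0,0,0,0]]}' 
python3 -c "
from h import *
go(.4513,-.2625,89.2)"
```

```text
clock: 18.68
tcp_pos: [0.4281, 0.2937, 0.3313]
orientation: [0.001, 0.712, 0.702, 0.001]
wrist_force: [-0.1, 0.2, -0.9]
finger_gap: 0.0151
grip_force: 31.2
t 18.675 tcp [0.4281 0.2937 0.3313] yaw 89.19 tilt [0.0029 0.0013] F [-0.13  0.19 -0.88] gap 0.015071676630970348 roll u -0.001 after-roll x,y u -13.894 0.773
```

```bash
python3 -m handwheel '{"deltas": [[-1,-0.4,0,0,0],[-1,-0.85,0.05,0,0],[-1,-0.85,0.05,0,0],[-1,-0.85,0.05,0,0],[-1,-0.85,0.05,0,0],[-1,-0.85,0.05,0,0],[-1,-0.85,0.05,0,0],[-1,-0.85,0.05,0,0],[-1,-0.85,0.05,0,0],[-1,-0.85,0.05,0,0],[-1,-0.85,0.05,0,0],[-1,-0.85,0.05,0,0],[-1,-0.85,0.05,0,0],[-1,-0.85,0.05,0,0],[-1,-0.85,0.05,0,0],[-1,-0.85,0.05,0,0],[-1,-0.5,0.02,0,0],[-1,-0.25,0,0,0],[-1,0,0,0,-0.7],[-1,0,0,0,-0.68]]}'
python3 -m handwheel '{"deltas": [[-1,0,0,0,0],[-1,0,0,0,0]]}' >/dev/null
python3 -c "
from h import *
go(.4513,-.2625,103)"
```

```text
clock: 21.18
tcp_pos: [0.4502, -0.2624, 0.3293]
orientation: [-0.001, 0.621, 0.784, 0.0]
wrist_force: [-0.6, 0.5, -1.1]
finger_gap: 0.0156
grip_force: 31.2
t 21.425 tcp [ 0.4505 -0.2625  0.3295] yaw 102.91 tilt [-0.0001  0.0002] F [ 0.18  0.35 -1.52] gap 0.015250960203665034 roll u -0.009 after-roll x,y u -0.005 0.019
```

```bash
python3 -m handwheel '{"deltas": [[-1,0,0.02,0.4,0],[-1,0,0,0.7,0],[-1,0,0,0.7,0],[-1,0,0,0.5,0],[-1,0,0,0.3,0],[-1,0,0,0.1,0],[-1,0,0,0,0],[-1,0,0,0,0]]}'
python3 - <<'E'
from h import *
go(.4513,-.2625,103)
a=cam('scene')
cv2.imwrite('pics/ins.png',cv2.resize(a['frame'][190:290,290:390],(600,600),interpolation=cv2.INTER_CUBIC)[:,:,::-1])
E
```

```text
clock: 22.42
tcp_pos: [0.4517, -0.2631, 0.2224]
orientation: [0.001, 0.623, 0.782, -0.0]
wrist_force: [0.3, -0.1, -0.3]
finger_gap: 0.0154
grip_force: 31.2
t 22.425 tcp [ 0.4517 -0.2631  0.2224] yaw 102.98 tilt [ 0.0012 -0.001 ] F [ 0.29 -0.13 -0.29] gap 0.015369188794094399 roll u -0.002 after-roll x,y u 0.018 -0.007
```

View pics/ins.png

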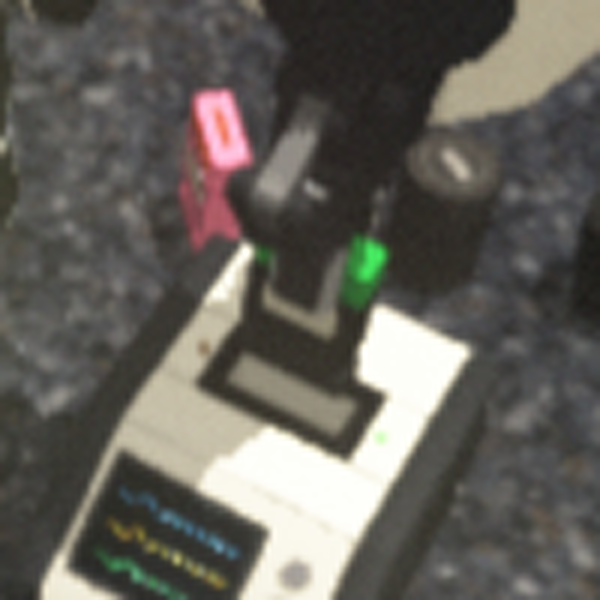

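The blank hangs about 10 mm above the bezel. Its body, (250–365, 345) in the crop, lines up with the opening at (225–360, 360–415). Now a gentle lowering.

```bash
python3 -m handwheel '{"deltas": [[-1,0.015,-0.007,0.1,0],[-1,0,0,0.08,0],[-1,0,0,0.08,0],[-1,0,0,0,0]]}' | egrep 'tcp|wrist'
python3 -m handwheel '{"deltas": [[-1,0,0,0.08,0],[-1,0,0,0.08,0],[-1,0,0,0.08,0]]}' | egrep 'tcp|wrist'
```

```text
tcp_pos: [0.4507, -0.2621, 0.2107]
wrist_force: [-0.5, -0.0, -0.7]
tcp_pos: [0.4514, -0.2628, 0.2018]
wrist_force: [0.3, -0.9, 0.8]
```

```bash
python3 -m handwheel '{"deltas": [[-1,0,0,0.1,0],[-1,0,0,0.1,0],[-1,0,0,0.1,0],[-1,0,0,0.1,0]]}' | egrep 'tcp|wrist'
python3 -m handwheel '{"deltas": [[-1,0,0,0.05,0],[-1,0,0,0.03,0],[-1,0,0,0,0]]}' | egrep 'tcp|wrist'
```

```text
tcp_pos: [0.4514, -0.2629, 0.1856]
wrist_force: [1.7, -3.2, 2.2]
tcp_pos: [0.4514, -0.2629, 0.1825]
wrist_force: [2.6, -5.8, 1.4]
```

```bash
python3 -m handwheel '{"deltas": [[-1,-0.02,0,0.04,0],[-1,0,0,0.04,0],[-1,0,0,0,0]]}' | egrep 'tcp|wrist'
```

```text
tcp_pos: [0.4514, -0.2631, 0.179]
wrist_force: [3.5, -3.5, -0.6]
```

```bash
python3 -m handwheel '{"deltas": [[-1,-0.01,0,0.03,0],[-1,0,0,0,0]]}' | egrep 'tcp|wrist'
python3 -m handwheel '{"deltas": [[0,0,0,0,0],[0,0,0,0,0],[0,0,0,-0.3,0],[0,0,0,-0.5,0],[0,0,0,-0.4,0],[-1,0,0,0,0],[-1,0,0,0,0],[-1,0,0,0,0],[-1,0,0,0,0]]}' | egrep 'tcp|wrist|gap'
python3 - <<'E'
from h import *
go(.4512,-.2625,103)
a=cam('scene')
cv2.imwrite('pics/ins2.png',cv2.resize(a['frame'][190:290,290:390],(600,600),interpolation=cv2.INTER_CUBIC)[:,:,::-1])
c,m=head('scene',(315,215,365,275),(45,110,60),(85,255,255),0)
v,u=np.nonzero(m); P=world(c,np.c_[u,v]); z=P[:,2]; print(len(u),np.percentile(z,[5,25,50,75,90]).round(4)); t=P[(z>np.percentile(z,75)-.003)&(z<.15)]; print(t.mean(0).round(4),cv2.minAreaRect(t[:,:2].astype(np.float32)))
E
```

```text
tcp_pos: [0.4514, -0.2632, 0.1778]
wrist_force: [4.6, -3.2, 0.5]
tcp_pos: [0.451, -0.2633, 0.2253]
wrist_force: [0.1, 0.4, -0.8]
finger_gap: 0.0001
t 25.975 tcp [ 0.451  -0.2633  0.2253] yaw 102.99 tilt [-0.0009  0.0007] F [ 0.15  0.42 -0.8 ] gap 0.00011807126309280323 roll u -0.001 after-roll x,y u 0.017 0.01
172 [0.1154 0.1208 0.124  0.1252 0.1258]
[ 0.4492 -0.2652  0.1247] ((0.44879457354545593, -0.26462313532829285), (0.016367953270673752, 0.03915684297680855), 9.09084415435791)
```

View pics/ins2.png

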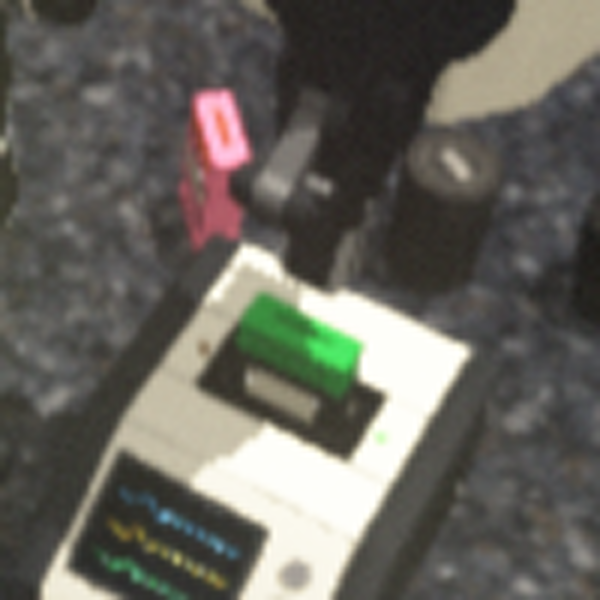

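The blank stands on the raised carrier, head at (298,342) in the crop with its top at z ≈ 0.125. Now I'll press it from above; the stop is expected near TCP z 0.168.

```bash
python3 -m handwheel '{"deltas": [[-1,0.01,0,0.3,0],[-1,0,0,0.2,0],[-1,0,0,0.1,0],[-1,0,0,0.03,0],[-1,0,0,0.03,0]]}' | egrep 'tcp|wrist'
python3 -m handwheel '{"deltas": [[-1,0,0,0.025,0],[-1,0,0,0.025,0],[-1,0,0,0.025,0],[-1,0,0,0.025,0]]}' | egrep 'tcp|wrist'
python3 -m handwheel '{"deltas": [[-1,0,0,0.025,0],[-1,0,0,0.025,0],[-1,0,0,0.025,0],[-1,0,0,0.025,0]]}' | egrep 'tcp|wrist'
```

```text
tcp_pos: [0.4513, -0.2632, 0.1996]
wrist_force: [0.4, -0.0, -0.7]
tcp_pos: [0.4513, -0.2632, 0.1959]
wrist_force: [-0.2, 0.3, 2.4]
tcp_pos: [0.4512, -0.2632, 0.1916]
wrist_force: [-1.0, 0.3, 3.6]
```

```bash
python3 -m handwheel '{"deltas": [[-1,0,0,0.025,0],[-1,0,0,0.025,0],[-1,0,0,0.025,0],[-1,0,0,0.025,0],[-1,0,0,0.025,0]]}' | egrep 'tcp|wrist'
python3 -m handwheel '{"deltas": [[-1,0,0,0.025,0],[-1,0,0,0.025,0],[-1,0,0,0.025,0],[-1,0,0,0.025,0],[-1,0,0,0.025,0]]}' | egrep 'tcp|wrist'
```

```text
tcp_pos: [0.4512, -0.2631, 0.1865]
wrist_force: [-0.3, 0.0, 5.2]
tcp_pos: [0.4512, -0.2631, 0.1815]
wrist_force: [-0.6, 0.1, 5.4]
```

```bash
python3 -m handwheel '{"deltas": [[-1,0,0,0.025,0],[-1,0,0,0.025,0],[-1,0,0,0.025,0],[-1,0,0,0.025,0],[-1,0,0,0.025,0]]}' | egrep 'tcp|wrist'
python3 -m handwheel '{"deltas": [[-1,0,0,0.025,0],[-1,0,0,0.025,0]]}' | egrep 'tcp|wrist'
```

```text
tcp_pos: [0.4512, -0.2632, 0.1766]
wrist_force: [-0.2, 0.0, 5.9]
tcp_pos: [0.4512, -0.2631, 0.1746]
wrist_force: [0.1, 1.0, 6.1]
```

```bash
python3 -m handwheel '{"deltas": [[-1,0,0,0.02,0],[-1,0,0,0.02,0],[-1,0,0,0.02,0]]}' | egrep 'tcp|wrist'
python3 -m handwheel '{"deltas": [[-1,0,0,0.02,0],[-1,0,0,0.02,0]]}' | egrep 'tcp|wrist'
python3 -m handwheel '{"deltas": [[-1,0,0,0.015,0]]}' | egrep 'tcp|wrist'
```

```text
tcp_pos: [0.4512, -0.2631, 0.1723]
wrist_force: [0.1, -0.1, 6.3]
tcp_pos: [0.4512, -0.2631, 0.1707]
wrist_force: [0.2, 0.8, 5.8]
tcp_pos: [0.4512, -0.2631, 0.1702]
wrist_force: [-1.1, -0.1, 6.2]
```

```bash
python3 -m handwheel '{"deltas": [[-1,0,0,0.015,0]]}' | egrep 'tcp|wrist'
python3 -m handwheel '{"deltas": [[-1,0,0,0.01,0]]}' | egrep 'tcp|wrist'
```

```text
tcp_pos: [0.4513, -0.2631, 0.1696]
wrist_force: [-0.5, 0.8, 7.9]
tcp_pos: [0.4512, -0.2632, 0.1692]
wrist_force: [-0.4, -0.0, 7.3]
```

```bash
python3 -m handwheel '{"deltas": [[-1,0,0,0.015,0]]}' | egrep 'tcp|wrist'
python3 -m handwheel '{"deltas": [[-1,0,0,0.015,0]]}' | egrep 'tcp|wrist'
```

```text
tcp_pos: [0.4513, -0.2631, 0.1687]
wrist_force: [-0.8, 1.0, 7.1]
tcp_pos: [0.4513, -0.2632, 0.1682]
wrist_force: [-0.4, 0.9, 9.4]
```

```bash
python3 -m handwheel '{"deltas": [[-1,0,0,0.01,0]]}' | egrep 'tcp|wrist'
python3 -m handwheel '{"deltas": [[-1,0,0,-0.1,0],[-1,0,0,-0.2,0],[-1,0,0,-0.3,0],[-1,0,0,-0.6,0],[-1,0,0,-0.6,0],[-1,0,0,-0.6,0],[-1,0,0,0,0],[-1,0,0,0,0],[-1,0,0,0,0]]}' | egrep 'clock|tcp|wrist'
python3 - <<'E'
from h import *
a=cam('scene');b=cam('top')
cv2.imwrite('pics/fin.png',np.hstack([cv2.resize(a['frame'][190:290,290:390],(400,400),interpolation=cv2.INTER_CUBIC),cv2.resize(a['frame'][120:220,160:260],(400,400),interpolation=cv2.INTER_CUBIC)])[:,:,::-1])
c,m=head('scene',(315,215,365,275),(45,110,60),(85,255,255),0)
v,u=np.nonzero(m); P=world(c,np.c_[u,v]); print(len(u),np.percentile(P[:,2],[5,25,50,75,90]).round(4))
E
```

```text
tcp_pos: [0.4514, -0.2632, 0.168]
wrist_force: [-0.6, 2.3, 10.9]
clock: 32.28
tcp_pos: [0.4507, -0.2627, 0.2623]
wrist_force: [0.2, 0.3, 0.1]
167 [0.0945 0.1003 0.1024 0.1034 0.1041]
```

View pics/fin.png

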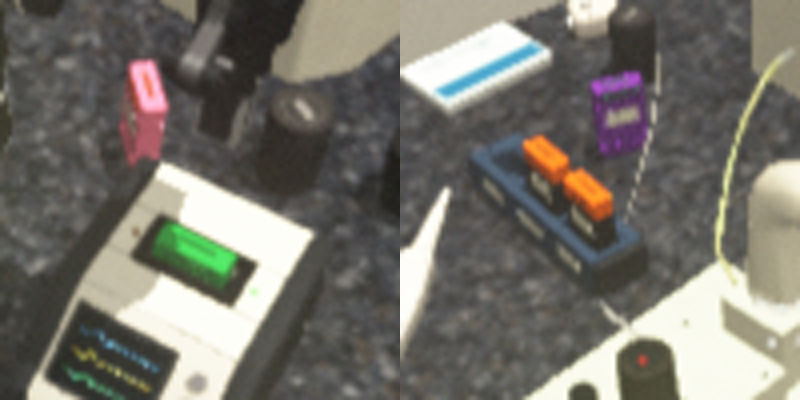

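The green blank at (195,252) stays down, its top at z ≈ 0.103 as the full one's was when held. Both orange cartridges stand home in the caddy at (547,158) and (590,195).

```bash
python3 -c "
from workcell import hand_in
print(hand_in())"
```

```text
the job is handed in; nothing more can be done
None
```

The job is handed in: the full cartridge stands home in caddy place_0, and the green blank is in the bay with the catch holding it down. Presses peaked near 11 N and the clock was about 32 s; the judge's verdict was not shown.

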